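# Press the red-lidded mould

### The job

Two screw presses stand on the kitchen worktop. On the one that holds the red-lidded mould, wind the crank clockwise until the foot just meets the lid, then give it half a turn more to load the spring, and let go. Leave the other press, its mould, the mug, the jar and the grater as they are.

Things in the scene. Friction and masses are not known exactly. Their poses are not given: they have to be found in the camera images.
- crank_red (a joint): crank of the press that holds the red-lidded mould, in rad; it grows when turned clockwise seen from above, which winds the screw down 24 mm a full turn (no backlash). Range 0 to 9.8; stays where it is left (2 to 4 N at the handle moves it). The crank itself stays at its height
- hub_red (a point): on the crank's vertical axis, top of the hub (36 mm across), 227 mm above the worktop; the axes are those of the press. The press is fixed to the worktop: wooden base 170 x 190 x 22 mm, two upright steel rods 78 mm either side (along y) of the axis, grey crossbar 40 x 186 mm with its top at 212 mm. The screw's end stands out of the hub by up to 20 mm
- grip_red (a point): centre of the crank's upright black handle, 253 mm above the worktop: a round grip 25 mm across and 54 mm tall (224 to 278 mm), its axis vertical and 65 mm from the hub's axis. It spins freely on its pin, so it can be held and carried round the hub without turning the hand. The flat crank arm (18 mm wide) passes under it, its top 223 mm above the worktop
- pad_red (a point): centre of the underside of this press's round white foot, 54 mm across, on the screw's axis; it goes straight down as the crank is wound, 24 mm a turn, until it meets the lid
- foot_red (a joint): how far this foot is pushed up into its spring, in m: 0 when free, growing 24 mm for each turn of the crank after contact (at most 22 mm); soft spring, 1.2 N per mm
- lid_red (a point): centre of the top of the red lid of the mould that stands loose on this press's bed, under the foot: steel canister 80 mm across with a red band and a red lid 86 mm across, 104 mm tall in all, 0.4 to 0.8 kg; top 126 mm above the worktop
- hub_blue (a point): the same point of the second, identical press, which holds the blue-lidded mould; to be left alone
- grip_blue (a point): the same point of the second press's crank handle
- lid_blue (a point): the same point of the blue-lidded mould
- mug: black mug, 80 mm across, 90 mm tall, handle on its own +y side; origin at the centre of its underside. Bystander
- jar: glass jar with a wooden cap, 64 mm across, 100 mm tall; origin at the centre of its underside. Bystander
- grater: steel box grater 60 x 85 mm, 151 mm tall with its handle; origin at the centre of its underside. Bystander
Mind the look-alikes: they are no part of the job. Leave any purple or yellow look-alike of the part that bears lid_red alone.

How it is judged (in metres and radians):
On the way:
1. the foot of the red mould's press has met the lid (value of joint foot_red above 0.001 m and horizontal distance between pad_red and lid_red below 0.015 m), for 0.05 s.
At the end, for the whole second after the job is handed in: the foot of the red mould's press is wound half a turn past contact with the lid, give or take 0.15 turn (spring pressed in by 8.4 to 15.6 mm), the crank is at rest, and the mould stands upright, centred under the foot within 15 mm (value of joint foot_red between 0.0084 and 0.0156 m and velocity of joint crank_red between -0.05 and 0.05 rad/s and horizontal distance between pad_red and lid_red below 0.015 m and angle between lid_red's own z axis and vertical below 0.1 rad); the robot touches nothing.
It fails at once if the other press was wound or its mould shifted by more than 20 mm (distance of any of grip_blue, lid_blue from where it was at the start of the episode above 0.02 m).
It fails at once if mug, jar or grater moved by more than 30 mm (distance of any of mug, jar, grater from where it was at the start of the episode above 0.03 m).
It also fails if it takes over 48 s, if anything falls off the work surface, if the arm or the gripper's body presses on something with over 40 N, if the wrist force passes 120 N, or if a joint passes its speed limit or range.

### The arm

A 6-joint arm with a two-finger parallel gripper is mounted at the origin on the work surface. World frame = base frame: x ahead of the robot, y to its left, z up, the work surface at z = 0. Lengths are in mm, angles in rad, forces in N, time in s.
With the tool pointing down it reaches from about 325 to 875 mm from the base axis. Payload 4.4 kg.
Tool frame: the origin (TCP) lies on the centre line of the jaws, within the pads' length; the fingertips stand ahead of it and the grasp point (between the pads) lies 6 mm ahead of it (ctrl.tcp_to_tips is the z of the fingertips in the tool frame, in mm); z points along the fingers, y is the direction in which the jaws open and shut (so a half turn about z gives the same grasp; the last joint's range is limited). The gripper opens to 85 mm and grips with 20 to 120 N. Pads are 22 mm wide; open, the fingers measure 114 mm over their backs; the gripper's body (76 mm by 85 mm) begins 54 mm behind the grasp point. The pads swing forward as they close: fully open they stand 13 mm farther back than shut.
Start: joints at [1.032, 0.207, 1.542, -0, 1.393, -0.15], TCP at [217.447, 532.301, 256.282] pointing down, gripper open.
Joint ranges: [-2.73, 2.73], [-0.86, 2.22], [0.23, 2.46], [-1.11, 4.25], [0.08, 2.63], [-2.82, 2.82]. Speed limits (rad/s): [2.79, 2.79, 3.14, 3.14, 3.14, 3.14].

### API

Orientations are given as a 3x3 rotation matrix whose columns are the frame's x, y, z axes.
In Python, from plant import ctrl, sensors, optics gives the robot as it stands. Calls block until the motion is done:
- ctrl.move_ptp(position, orientation): joint-space move of the TCP to a pose.
- ctrl.move_l(position, rot=None, vel=150, threshold=None): straight line of the TCP; rot=None keeps the orientation; vel is the mean speed in mm/s. With threshold (N) it stops when the force on the tool has changed by that much, and returns True; else False.
- ctrl.set_joints(angles): joint-space move.
- ctrl.gripper_to(opening, force=None): finger opening in mm; force is the grip in N (None keeps the last); returns when the fingers have stopped.
- ctrl.hold(seconds).
- ctrl.solve_ik(position, orientation): joint angles nearest the present ones, or None.
- sensors.read_state(): the state.
- optics.grab_frame(name): name is "side" or "top"; returns (picture, depth): 420x560x3 uint8, red, green, blue; 420x560 float32, mm along the optical axis (not along the pixel's ray), 0 where there is no reading.
- optics.camera_params(name): a dict with "mtx" (3x3 intrinsics, pixels), "R" (3x3) and "t" (3): a world point X has camera coordinates R X + t. Camera axes: x right, y down, z forward; pixel columns grow to the right and rows downward; lengths in mm; the calibration is good to about 2 mm. A picture is of the moment at which its call begins. camera_params takes no time and is no camera call.
A pose or a line that the arm cannot do raises ctrl.MotionError and nothing moves.
- ctrl.finish_job(): hands the job in, once; it reports no verdict.
The state is a dict: "t": time; "q": joint angles; "qvel": joint speeds; "tau": joint torques, N m; "eef_pos": TCP position; "eef_rot": TCP orientation; "force": force on the tool from outside, world axes, zero at the start; "wrist_torque": the same for the moment, N m; "grip_width": finger opening in mm.
Only numpy, scipy, OpenCV 4.12 (cv2) and the standard library are available. Lean on these libraries where they do the work, as an engineer would, in place of code of your own. Each camera call takes 0.05 s, during which the arm holds its last target.

## Working session

There is one attempt and no reset: what is moved stays moved. The work goes in short steps, each a Python script; the robot and the scene stay as the last script left them, time stands still between calls to the robot, and variables do not carry over. Pictures are saved under pics/ and viewed, and the job is handed in when it is done.

```bash
mkdir -p pics; python3 - <<'E'
from plant import ctrl,sensors,optics
import cv2,numpy as np
for n in("side","top"):
    p,d=optics.grab_frame(n); cv2.imwrite(f"pics/{n}0.png",p[:,:,::-1]); np.save(f"pics/{n}0.npy",d); np.save(f"pics/{n}0p.npy",p)
    c=optics.camera_params(n); print(n,c["mtx"].round(1).tolist(),(-c["R"].T@c["t"]).round(0),c["R"].round(3).tolist())
print(sensors.read_state()["t"],ctrl.tcp_to_tips)
E
```

```text
side [[439.9, 0.0, 272.4], [0.0, 439.9, 207.7], [0.0, 0.0, 1.0]] [546. 670. 727.] [[-0.994, -0.109, -0.008], [-0.061, 0.607, -0.792], [0.091, -0.787, -0.61]]
top [[452.0, 0.0, 273.6], [0.0, 452.0, 216.1], [0.0, 0.0, 1.0]] [ 452.  -76. 1112.] [[-0.002, -1.0, 0.005], [-0.986, 0.002, -0.168], [0.168, -0.006, -0.986]]
0.1 25.0
```

View pics/side0.png

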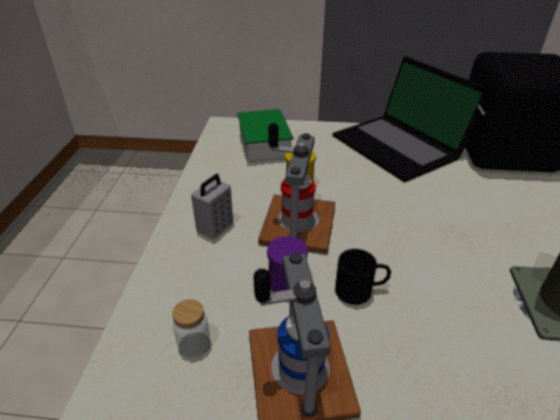

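View pics/top0.png

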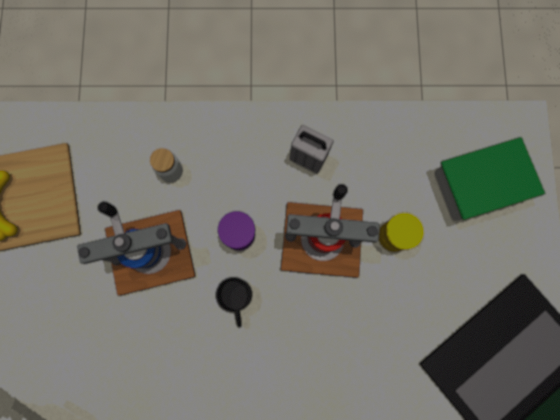

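Side view: the red-lidded mould is on the far press at about (298,187), with its black grip at (273,133). The blue one is on the near press. In the top view the candidates for "the mould" are red (326,235), purple (237,230), yellow (403,232) and blue (140,255). The candidate grips are (341,191) for the red press and (107,209) for the blue. I choose red and its grip at (341,191), and will check them in a close crop.

```bash
cat > h.py <<'E'
import numpy as np,cv2
from plant import ctrl,sensors,optics
def ray(n,u,v,z):
    c=optics.camera_params(n);R=np.array(c["R"]);t=np.array(c["t"]).ravel()
    o=-R.T@t;d=R.T@np.linalg.inv(c["mtx"])@[u,v,1]
    return o+d*(z-o[2])/d[2]
def pix(n,X):
    c=optics.camera_params(n);p=np.array(c["mtx"])@(np.array(c["R"])@X+np.array(c["t"]).ravel());return p[:2]/p[2]
def cloud(n,d):
    c=optics.camera_params(n);v,u=np.mgrid[:420,:560]
    K=np.array(c["mtx"]);P=np.stack([(u-K[0,2])/K[0,0]*d,(v-K[1,2])/K[1,1]*d,d],-1)
    X=(P-np.array(c["t"]).ravel())@np.array(c["R"]);X[d<=0]=np.nan;return X
E
python3 - <<'E'
from h import *
t=np.load("pics/top0p.npy")[150:300,260:430];s=np.load("pics/side0p.npy")[110:260,220:390]
f=lambda a:cv2.resize(np.clip(a*1.6,0,255).astype(np.uint8),None,fx=2.35,fy=4 if 0 else 2.35*1,interpolation=cv2.INTER_CUBIC)
cv2.imwrite("pics/crop1.png",np.hstack([f(t),f(s)])[:,:,::-1])
for n in("top","side"):
    d=np.load(f"pics/{n}0.npy");p=np.load(f"pics/{n}0p.npy").astype(int);X=cloud(n,d)
    dark=(p.max(-1)<50)&(X[...,2]>228)&(X[...,2]<285)
    r,g,b=p[...,0],p[...,1],p[...,2]
    red=(r>90)&(g<50)&(b<50)&(X[...,2]>60)
    grey=(X[...,2]>195)&(X[...,2]<222)
    hub=(X[...,2]>222)&(X[...,2]<260)&~dark
    for nm,m in(("grip",dark),("red",red),("bar",grey),("hub",hub)):
        k,l,st,ce=cv2.connectedComponentsWithStats(m.astype(np.uint8))
        for i in range(1,k):
            if st[i,4]>25:
                Y=X[l==i];print(n,nm,st[i].tolist(),ce[i].round(1),np.median(Y,0).round(1),"z",np.percentile(Y[:,2],[2,98]).round(0),"xr",np.percentile(Y[:,0],[2,98]).round(0),"yr",np.percentile(Y[:,1],[2,98]).round(0))
E
```

```text
top grip [334, 185, 13, 15, 143] [339.7 191.9] [ 641.5 -206.4  277.1] z [241. 282.] xr [634. 654.] yr [-217. -197.]
top grip [98, 202, 19, 15, 177] [107.4 209. ] [610.1 233.  274.3] z [237. 281.] xr [601. 620.] yr [228. 247.]
top red [315, 243, 26, 8, 127] [327.2 246.8] [ 551.7 -198.4  127.4] z [122. 132.] xr [545. 560.] yr [-224. -173.]
top bar [286, 215, 93, 28, 1584] [332.5 228.7] [ 579.  -192.6  212.9] z [201. 221.] xr [557. 605.] yr [-288. -110.]
top bar [77, 224, 96, 41, 1662] [124.5 244. ] [549.5 205.4 213. ] z [199. 221.] xr [516. 585.] yr [129. 303.]
top hub [325, 191, 19, 45, 403] [334.4 219.2] [ 590.9 -201.9  227.3] z [222. 243.] xr [567. 640.] yr [-214. -185.]
top hub [105, 206, 26, 46, 429] [118.8 234.3] [561.8 224.4 227.3] z [222. 242.] xr [536. 609.] yr [203. 241.]
side grip [326, 5, 229, 20, 2609] [440.7  14.1] [   75.2 -1274.8   257.3] z [229. 284.] xr [-331.  520.] yr [-1285. -1265.]
side grip [472, 52, 88, 52, 3911] [519.5  76. ] [   2.7 -571.3  275.5] z [230. 282.] xr [-122.   79.] yr [-742. -498.]
side grip [268, 123, 11, 24, 220] [272.8 134.8] [ 643.7 -200.8  25
[... 967 characters left out ...]
01.]
side bar [260, 293, 71, 64, 1741] [308.6 325.4] [540.2 272.9 212. ] z [197. 221.] xr [514. 597.] yr [228. 311.]
side hub [324, 11, 158, 14, 408] [400.3  20.2] [  239.2 -1274.2   227.2] z [222. 253.] xr [-66. 544.] yr [-1285. -1265.]
side hub [483, 18, 53, 8, 118] [508.4  23.3] [ -189.1 -1273.9   226.5] z [222. 243.] xr [-289. -100.] yr [-1284. -1265.]
side hub [471, 69, 89, 37, 209] [512.3  97.4] [  37.7 -502.2  224.8] z [222. 228.] xr [-85.  80.] yr [-720. -496.]
side hub [269, 142, 40, 13, 210] [294.1 147.9] [ 588.3 -198.9  226.4] z [222. 239.] xr [565. 646.] yr [-212. -182.]
side hub [254, 280, 63, 23, 592] [294.4 291.9] [560.1 226.7 226.5] z [222. 240.] xr [535. 621.] yr [208. 247.]
```

View pics/crop1.png

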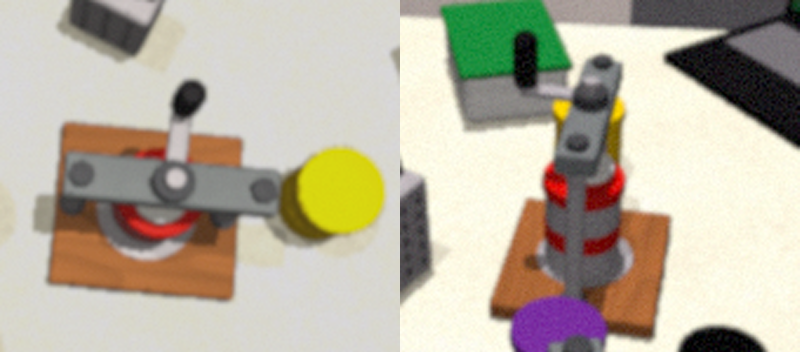

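The crop confirms the choice: red band and lid under the press at top (334,227), with a free-standing yellow can beside it and the upright black grip at (340,191). Next I measure the axis, the lid and the foot height.

```bash
python3 - <<'E'
from h import *
from scipy.optimize import least_squares
for n in("top","side"):
    d=np.load(f"pics/{n}0.npy");p=np.load(f"pics/{n}0p.npy").astype(int);X=cloud(n,d);Z=X[...,2]
    near=np.hypot(X[...,0]-580,X[...,1]+195)<110
    m=near&(Z>207)&(Z<218)&(p.max(-1)<140)
    Y=X[m][:,:2].astype(np.float32);print(n,"bar rect",cv2.minAreaRect(Y), np.median(Z[m]))
    m=near&(Z>123)&(Z<129)&(p[...,0]>70)&(p[...,1]<60)
    Y=X[m][:,:2]
    print("lid pts",len(Y),Y.min(0),Y.max(0))
    c=np.array([580,-195.]);r=np.hypot(*(Y-c).T);
    # outer points per angle bin
    a=np.arctan2(*(Y-c).T[::-1]);B=(a*6/np.pi).astype(int)
    O=np.array([Y[B==b][np.argmax(r[B==b])] for b in np.unique(B) if (B==b).sum()>4])
    print(O.round(0).tolist());s=least_squares(lambda q:np.hypot(*(O-q).T)-43,c);print("lid fit",s.x,s.fun.round(1))
    # cap (hub/screw)
    m=near&(Z>229)&(Z<262)&(np.hypot(X[...,0]-580,X[...,1]+198)<25)
    print("screw",X[m].mean(0).round(1),np.percentile(Z[m],[5,50,95]) , m.sum())
    # foot candidates
    m=near&(Z>129)&(Z<200)&(np.hypot(X[...,0]-580,X[...,1]+195)<35)
    q=np.argwhere(m); print("foot",len(q),np.histogram(Z[m],np.arange(126,201,4))[0])
s=np.load("pics/side0p.npy")[130:240,255:340]
cv2.imwrite("pics/crop2.png",cv2.resize(np.clip(s*1.6,0,255).astype(np.uint8),None,fx=5.4,fy=5.4,interpolation=cv2.INTER_CUBIC)[:,:,::-1])
d=np.load("pics/side0.npy");X=cloud("side",d)
for r in range(165,200,2):print(r,[ (int(np.nan_to_num(X[r,c,2])),) [0] for c in range(282,320,2)])
E
```

```text
top bar rect ((581.6563110351562, -199.67523193359375), (185.77020263671875, 40.476356506347656), 84.49864959716797) 212.79448687781613
lid pts 220 [ 542.7499215  -231.59620056] [ 627.38157088 -165.61722202]
[[545.0, -211.0], [554.0, -229.0], [560.0, -231.0], [627.0, -206.0], [569.0, -166.0], [552.0, -176.0], [545.0, -189.0]]
lid fit [ 586.85849193 -201.35845869] [ 0.1  0.1 -3.  -2.5 -3.1  0.3  0.5]
screw [ 581.2 -198.7  234.6] [229.14443299 235.39109424 240.74204027] 106
foot 135 [13  8  0 30 67  3  0  0  0  0  0  0  0  0  0  0  2  7]
side bar rect ((603.6113891601562, -199.56967163085938), (183.62942504882812, 85.77489471435547), 84.53324127197266) 212.38962860726164
lid pts 180 [ 545.44381194 -223.40748317] [ 624.58525481 -159.62795503]
[[546.0, -211.0], [552.0, -223.0], [624.0, -208.0], [608.0, -164.0], [575.0, -160.0], [552.0, -173.0], [545.0, -183.0]]
lid fit [ 585.2896734  -199.56179435] [-2.4 -1.8 -3.8 -1.  -1.7 -0.3  0.3]
screw [ 579.5 -197.8  235.2] [229.41010328 236.50726072 239.60719758] 53
foot 95 [ 1  0 12 36 38  0  0  0  0  0  0  0  0  0  0  0  1  5]
165 [0, 1, 74, 85,
[... 938 characters left out ...]
3, 139, 140, 127, 127, 127, 0, 0]
187 [127, 125, 126, 127, 127, 178, 177, 179, 175, 138, 139, 137, 128, 126, 127, 125, 127, 1, 0]
189 [127, 124, 126, 125, 127, 172, 173, 172, 170, 126, 127, 128, 126, 124, 127, 128, 125, 0, 0]
191 [119, 124, 124, 126, 127, 166, 167, 169, 165, 127, 126, 126, 126, 127, 127, 124, 121, -1, 2]
193 [113, 119, 122, 124, 123, 161, 162, 163, 159, 126, 126, 128, 127, 124, 123, 120, 113, 0, 0]
195 [101, 113, 118, 119, 121, 154, 158, 159, 153, 124, 122, 123, 121, 119, 118, 115, 96, 0, 1]
197 [96, 103, 108, 113, 115, 151, 151, 150, 150, 120, 119, 117, 115, 114, 110, 104, 0, 2, 1]
199 [89, 98, 102, 104, 106, 144, 145, 143, 143, 116, 113, 112, 106, 106, 102, 97, 22, 23, 19]
```

View pics/crop2.png

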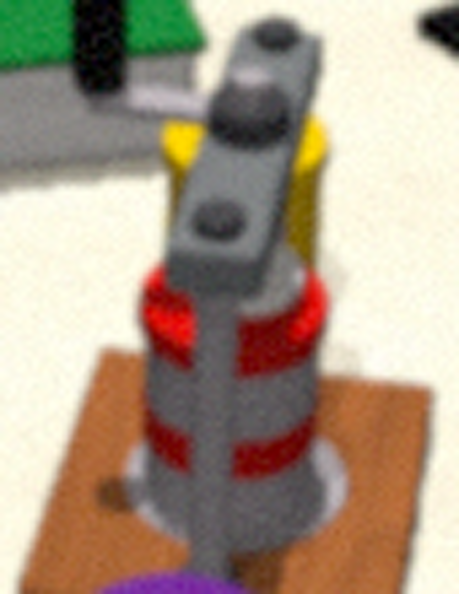

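Axis ≈ (581,-199) and grip ≈ (645,-207), which gives a radius of 64.5 against the nominal 65. The lid sits about 5 mm off the axis, and the foot's top is at about 141–143 mm. I'll grasp the grip from above with the jaws along y.

```bash
cat >> h.py <<'E'
C=np.array([581.,-199.])
RA=np.array([[1,0,0],[0,-1,0],[0,0,-1.]]);RB=np.array([[-1,0,0],[0,1,0],[0,0,-1.]])
E
python3 - <<'E'
from h import *
q0=sensors.read_state()["q"]
for nm,R in(("A",RA),("B",RB)):
    for a in range(0,360,45):
        p=[*(C+65*np.array([np.cos(np.radians(a)),np.sin(np.radians(a))])),259]
        q=ctrl.solve_ik(p,R); print(nm,a,None if q is None else np.round(q,2))
print(ctrl.solve_ik([645,-207,430],RA),ctrl.solve_ik([645,-207,430],RB))
E
```

```text
A 0 [-0.43  0.42  1.26 -0.    1.46  1.14]
A 45 [-0.37  0.35  1.35 -0.    1.44  1.2 ]
A 90 [-0.37  0.25  1.48 -0.    1.41  1.2 ]
A 135 [-0.43  0.17  1.58 -0.    1.39  1.14]
A 180 [-0.52  0.16  1.59 -0.    1.39  1.05]
A 225 [-0.58  0.23  1.5  -0.    1.4   0.99]
A 270 [-0.56  0.34  1.37 -0.    1.43  1.01]
A 315 [-0.5   0.41  1.27 -0.    1.46  1.07]
B 0 [-0.43  0.42  1.26 -0.    1.46 -2.  ]
B 45 [-0.37  0.35  1.35 -0.    1.44 -1.94]
B 90 [-0.37  0.25  1.48 -0.    1.41 -1.94]
B 135 [-0.43  0.17  1.58 -0.    1.39 -2.  ]
B 180 [-0.52  0.16  1.59 -0.    1.39 -2.1 ]
B 225 [-0.58  0.23  1.5  -0.    1.4  -2.15]
B 270 [-0.56  0.34  1.37 -0.    1.43 -2.13]
B 315 [-0.5   0.41  1.27 -0.    1.46 -2.07]
[-4.38143298e-01  3.68025901e-01  9.89517464e-01 -4.44089210e-16
  1.78404929e+00  1.13265303e+00] [-4.38143298e-01  3.68025901e-01  9.89517464e-01 -4.44089210e-16
  1.78404929e+00 -2.00893962e+00]
```

```bash
python3 - <<'E'
from h import *
s=sensors.read_state()
ctrl.move_l([217,532,400],vel=250)
ctrl.move_ptp([645,-207,400],RA)
ctrl.gripper_to(60,40)
ctrl.move_l([645,-207,300],vel=200)
p,d=optics.grab_frame("side");cv2.imwrite("pics/s1.png",p[100:260,200:400,::-1].repeat(3,0).repeat(3,1))
p,d=optics.grab_frame("top");cv2.imwrite("pics/t1.png",p[120:280,240:440,::-1].repeat(3,0).repeat(3,1))
s=sensors.read_state();print(s["t"],s["eef_pos"],s["force"],s["grip_width"])
E
```

```text
4.95 [ 646.14869483 -207.53484453  302.8798283 ] [-0.80566488  0.23744995 -0.13957343] 59.98072610780619
```

View pics/s1.png

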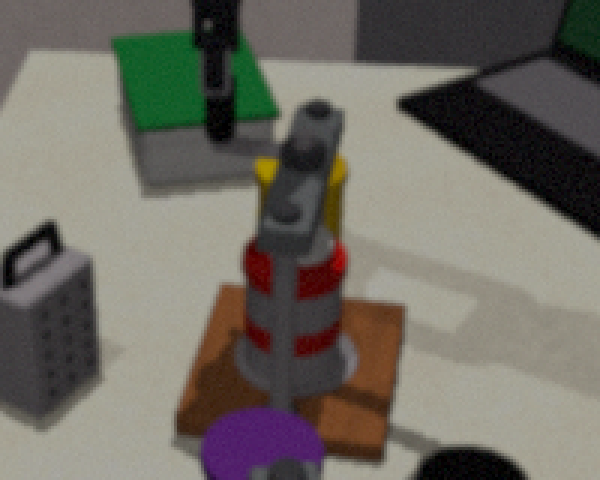

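View pics/t1.png

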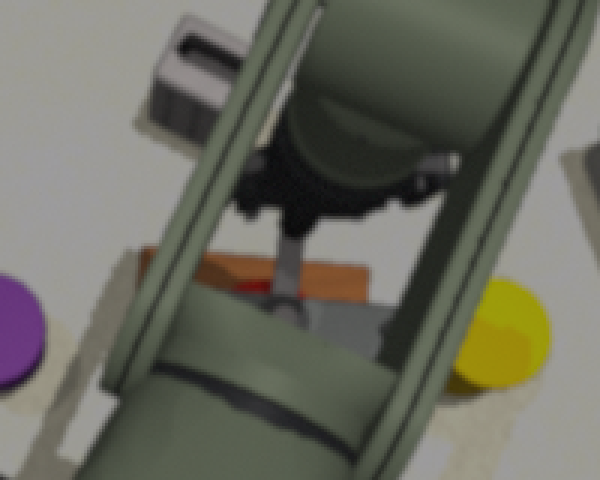

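In the side view the fingers straddle the grip (crop (218,130)), aligned in x. In the top view the arm hides the grip. I'll descend and close.

```bash
python3 - <<'E'
from h import *
print(ctrl.move_l([645,-207,259],vel=100,threshold=15))
ctrl.gripper_to(15,40);ctrl.hold(.1)
s=sensors.read_state();print(s["t"],s["eef_pos"],s["force"],s["grip_width"])
p,d=optics.grab_frame("side");cv2.imwrite("pics/s2.png",p[100:260,200:400,::-1].repeat(3,0).repeat(3,1))
E
```

```text
False
6.0167 [ 645.60355916 -207.78782028  260.53423793] [-0.29833865 -2.15886852  4.16238364] 23.943425425238075
```

View pics/s2.png

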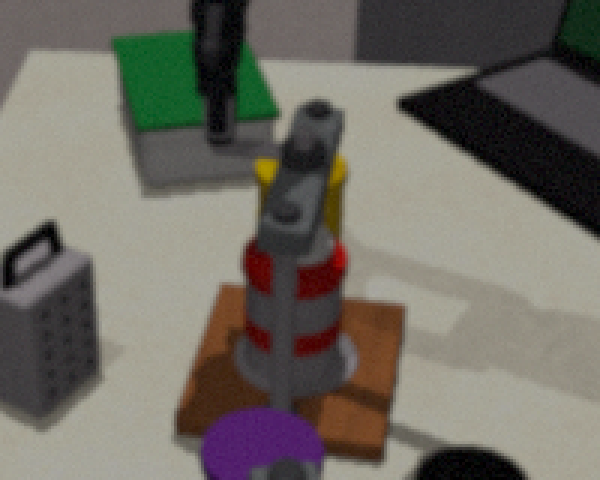

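The grip is held: the width is 23.9 mm, with the fingers on the handle at crop (218,100-140). I'll wind in small chords and track the foot's height.

```bash
cat >> h.py <<'E'
def foot(d):
    X=cloud("side",d)[160:205,296:325].reshape(-1,3)
    k=(np.hypot(X[:,0]-581,X[:,1]+199)<29)&(X[:,2]>129.5)&(X[:,2]<152)
    z=X[k,2]
    return len(z),np.round(np.percentile(z,[25,50,75]),1) if len(z) else None
def wind(a0,a1,vel=90,step=15,every=2,r=64.5):
    n=max(1,int(round(abs(a1-a0)/step)))
    for i,a in enumerate(np.linspace(a0,a1,n+1)[1:]):
        u=np.array([np.cos(np.radians(a)),np.sin(np.radians(a))])
        ctrl.move_l([*(C+r*u),259],vel=vel)
        s=sensors.read_state();f=np.array(s["force"])
        e=s["eef_pos"]
        out=[round(s["t"],2),round(a),np.round(e-np.array([*C,0]),1).tolist(),"act",round(np.degrees(np.arctan2(e[1]-C[1],e[0]-C[0])),1),"Fr",round(f[:2]@u,1),"Ft",round(f[:2]@[u[1],-u[0]],1),"Fz",round(f[2],1),round(s["grip_width"],1)]
        if (i+1)%every==0:
            p,d=optics.grab_frame("side");out.append(foot(d))
        print(*out)
        if np.linalg.norm(f)>35:print("STOP force");break
E
python3 - <<'E'
from h import *
print(foot(np.load("pics/side0.npy")))
wind(-7.1,-97.1)
p,d=optics.grab_frame("side");cv2.imwrite("pics/s3.png",p[100:260,200:400,::-1].repeat(3,0).repeat(3,1))
E
```

```text
(86, array([140. , 141.9, 142.8]))
6.4 -22 [60.6, -25.4, 260.6] act -22.7 Fr 2.7 Ft 1.5 Fz 5.5 23.8
6.73 -37 [52.3, -40.5, 260.5] act -37.7 Fr 4.1 Ft 2.1 Fz 5.3 23.9 (89, array([138.3, 139.7, 140.8]))
7.12 -52 [40.4, -53.0, 260.6] act -52.7 Fr 5.7 Ft 1.6 Fz 4.6 24.0
7.45 -67 [25.3, -61.9, 260.6] act -67.7 Fr 5.9 Ft 1.9 Fz 5.6 24.0 (96, array([136.2, 137.7, 138.6]))
7.83 -82 [8.6, -66.6, 260.6] act -82.7 Fr 6.0 Ft 2.4 Fz 5.0 23.8
8.17 -97 [-8.9, -66.5, 260.5] act -97.6 Fr 7.0 Ft 2.6 Fz 6.9 23.9 (95, array([134.7, 135.9, 136.9]))
```

View pics/s3.png

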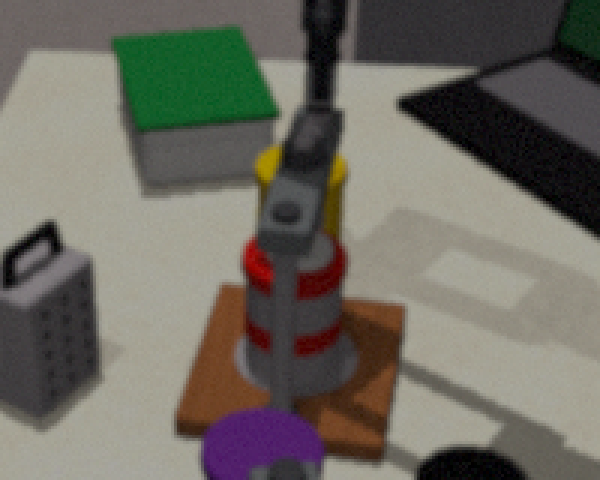

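The crank has followed for 90° and the foot has dropped 6 mm as expected (142→136). It isn't in contact yet, so I continue.

```bash
python3 - <<'E'
from h import *
wind(-97.1,-187.1,every=1)
p,d=optics.grab_frame("side");cv2.imwrite("pics/s4.png",p[100:260,200:400,::-1].repeat(3,0).repeat(3,1))
E
```

```text
8.6 -112 [-25.7, -61.9, 260.5] act -112.5 Fr 7.5 Ft 3.1 Fz 7.7 23.8 (101, array([133.9, 134.8, 135.8]))
8.98 -127 [-40.6, -52.9, 260.4] act -127.5 Fr 8.2 Ft 2.8 Fz 8.6 24.0 (94, array([133.4, 134.5, 135.3]))
9.37 -142 [-52.6, -40.3, 260.4] act -142.6 Fr 7.1 Ft 3.1 Fz 9.8 23.5 (96, array([133.5, 134.6, 135.4]))
9.75 -157 [-60.9, -24.9, 260.4] act -157.8 Fr 7.1 Ft 2.1 Fz 10.3 24.1 (96, array([133.5, 134.4, 135.1]))
10.13 -172 [-64.8, -8.0, 260.4] act -173.0 Fr 3.0 Ft 2.1 Fz 11.1 24.2 (93, array([133.5, 134.3, 135.1]))
10.52 -187 [-64.0, 9.2, 260.4] act 171.8 Fr 2.7 Ft 1.7 Fz 9.1 23.9 (94, array([133.7, 134.3, 135. ]))
```

View pics/s4.png

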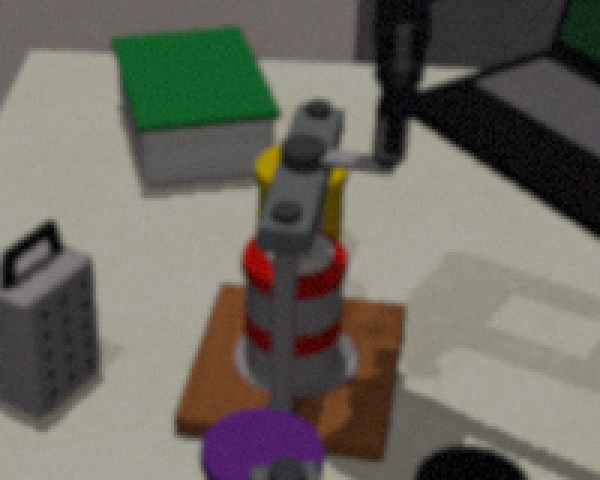

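The foot stopped at about 134.4 (mean of the plateau) while the crank went on. Intersecting the 1 mm per 15° slope with the plateau puts contact at ≈ -120.5°, so half a turn more ends at ≈ -300.5°.

```bash
python3 - <<'E'
from h import *
wind(-187.1,-300.5,every=3)
ctrl.hold(.3)
s=sensors.read_state();e=s["eef_pos"];print(e-np.array([*C,0]),s["force"])
p,d=optics.grab_frame("side");cv2.imwrite("pics/s5.png",p[100:260,200:400,::-1].repeat(3,0).repeat(3,1))
E
```

```text
10.94 -201 [-59.3, 24.5, 260.4] act 157.6 Fr 0.0 Ft 2.1 Fz 8.7 23.6
11.27 -215 [-51.1, 38.1, 260.5] act 143.3 Fr -1.1 Ft 2.4 Fz 6.8 23.9
11.59 -230 [-40.0, 49.1, 260.4] act 129.2 Fr -2.7 Ft 1.9 Fz 6.7 24.2 (94, array([132.9, 134.3, 135. ]))
11.97 -244 [-26.7, 57.1, 260.4] act 115.1 Fr -4.0 Ft 2.7 Fz 5.1 24.1
12.29 -258 [-11.9, 61.7, 260.4] act 100.9 Fr -4.4 Ft 2.5 Fz 5.0 24.1
12.62 -272 [3.6, 62.8, 260.4] act 86.8 Fr -4.5 Ft 1.7 Fz 5.5 23.7 (95, array([133.4, 134.3, 135.1]))
12.99 -286 [18.8, 60.0, 260.4] act 72.6 Fr -4.2 Ft 1.9 Fz 7.1 23.8
13.32 -300 [33.1, 53.8, 260.4] act 58.4 Fr -4.3 Ft 1.9 Fz 6.9 24.0
[ 32.83024762  53.92426268 260.44133867] [-0.19237128 -4.024331    6.98292409]
```

View pics/s5.png

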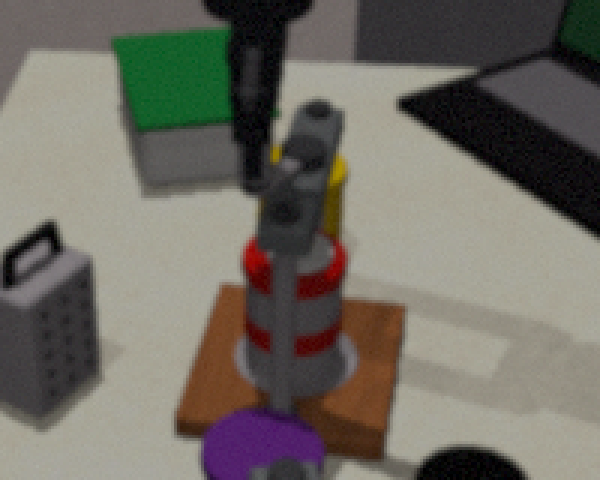

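The handle has been carried round to crop (255,180), and the mould has stayed put. I'll release, lift straight up and check.

```bash
python3 - <<'E'
from h import *
ctrl.gripper_to(48)
e=sensors.read_state()["eef_pos"]
ctrl.move_l([e[0],e[1],259],vel=100)if 0 else ctrl.move_l([e[0],e[1],420],vel=120)
ctrl.move_ptp([420,200,470],RA)
for n in("side","top"):
    p,d=optics.grab_frame(n);cv2.imwrite(f"pics/{n}9.png",p[:,:,::-1]);X=cloud(n,d);pi=p.astype(int)
    near=np.hypot(X[...,0]-C[0],X[...,1]-C[1])<95
    m=near&(pi.max(-1)<50)&(X[...,2]>228)&(X[...,2]<285);Y=X[m]
    print(n,"grip",len(Y),np.percentile(Y[:,0],[2,98]).round(),np.percentile(Y[:,1],[2,98]).round())
    m=near&(X[...,2]>123)&(X[...,2]<129)&(pi[...,0]>70)&(pi[...,1]<60);Y=X[m]
    print("lid",len(Y),Y.min(0).round(1),Y.max(0).round(1))
    if n=="side":print(foot(d))
    b=(pi[...,2]>100)&(pi[...,0]<50)
s=sensors.read_state();print(s["t"],s["force"],s["grip_width"])
E
```

```text
side grip 252 [591. 624.] [-184. -131.]
lid 176 [ 545.6 -238.2  123.1] [ 624.3 -159.4  129. ]
(94, array([133.3, 134.2, 135.1]))
top grip 138 [596. 622.] [-161. -133.]
lid 222 [ 542.9 -233.4  123. ] [ 627.4 -165.5  128.9]
17.0917 [-0.63360267 -0.22403611 -0.13944335] 47.730192608741525
```

View pics/side9.png

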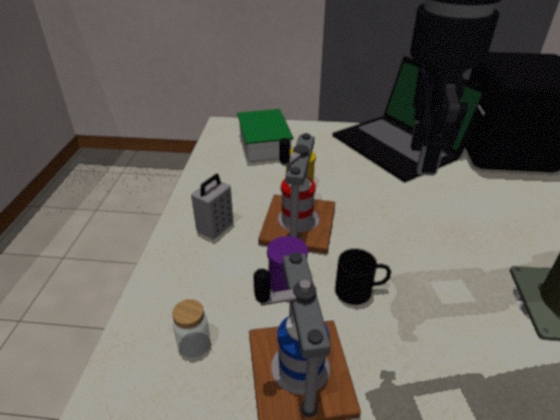

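View pics/top9.png

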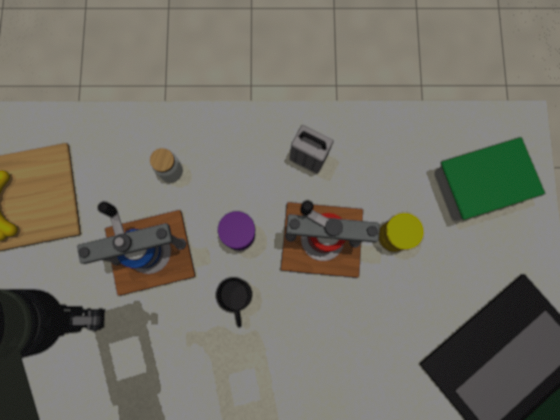

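The grip now stands at top (307,208), about 60° round from +x. The foot top is still on its plateau, the lid's extents haven't changed, and blue, mug, jar and grater are at the same pixels as before. I'm handing in.

```bash
python3 - <<'E'
from h import *
ctrl.hold(.3);ctrl.finish_job();print(sensors.read_state()["t"])
E
```

```text
the job is handed in; nothing more can be done
the job is handed in; nothing more can be done
```

I wound the crank on the red mould's press clockwise about 293° and handed the job in at about 17.4 s of the 48 s allowed. No verdict is reported.

- **Contact:** The foot's top fell 1 mm per 15° from 142 mm, then stayed at about 134.3 mm. That puts contact after about 113° of winding, give or take 8° or so.
- **Load:** I wound half a turn past that point. This should press the spring in by about 12 mm, within the 8.4 to 15.6 mm window. It comes from the crank angle, since the spring itself could not be seen.
- **Final state:** I released the handle and moved the arm clear; the tool force read about 0. The grip stayed at the wound angle, about 60° from +x against 59.5° aimed for.
- **Mould:** The lid sits about 5 mm off the screw's axis, as it did at the start, and looks upright.
- **Bystanders:** By eye, the blue press and its mould, the mug, jar and grater, and the purple and yellow look-alikes are all in the same place in both views.

No check failed. One rough spot: a few dark edge pixels widened the side-view extents of the grip in the last check, so I took its final angle from the top view.

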